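# Clamp the nut jar in its holder and unscrew the tight lid

## Robot

A 6-joint arm with a two-finger parallel gripper is mounted at the origin on a cart in front of the work surface, level with it; the furniture and walls round the work are solid. World frame = base frame: x ahead of the robot, y to its left, z up, the work surface at z = 0. Lengths are in m, angles in rad, forces in N, time in s.
With the tool pointing down it reaches from about 0.425 to 0.95 m from the base axis. Payload 14.7 kg.
Tool frame: the origin (TCP) lies at the centre of the arm's flange, where the gripper is bolted on; the fingertips stand 173 mm ahead of it and the grasp point (between the pads) lies 155 mm ahead of it (hold_point_z is the distance from the TCP to the grasp point, in m); y points along the fingers, z is the direction in which the jaws open and shut, and the axes are right-handed (so a half turn about y gives the same grasp; the last joint's range is limited). The gripper opens to 85 mm and grips with 20 to 120 N. Pads are 22 mm wide; open, the fingers measure 114 mm over their backs; the gripper's body (76 mm by 85 mm) begins 54 mm behind the grasp point. The pads swing forward as they close: fully open they stand 13 mm farther back than shut.
Start: joints at [1.138, 0.48, 1.596, -0, 1.065, -0.047], TCP at [0.245, 0.602, 0.405] pointing down, gripper open.
Joint ranges: [-2.75, 2.75], [-0.82, 2.05], [0.23, 2.67], [-1.56, 4.7], [0.09, 2.69], [-2.92, 2.92]. Speed limits (rad/s): [1.89, 1.89, 2.39, 3.01, 3.01, 3.01].

## Interface

Orientations are given as a unit quaternion [w, x, y, z].
In Python, from bench import * gives the robot as it stands.
- The arm moves only by the tool drive_tool, never from a script. Its argument "rows" is a list of rows, each an object with "rotation": the turn, a rotation vector about the tool's x, y, z in degrees, a list of three; "translation": the shift along the tool's x, y, z in mm, a list of three; "fingers": the finger opening in mm, from 0 to 85.4. In form: [{"rotation": [ax, ay, az], "translation": [tx, ty, tz], "fingers": fingers}, ...]. A call has 1 to 10 rows; each row shifts and turns the commanded pose from where the row before left it, along the tool's axes as they then stand; what a row does not reach is not made up. A row lasts 1/10 s, in which the tool goes at most 50 mm and 8.59 degrees, less where a joint would pass 70% of its speed; a pose out of reach is approached as far as the arm can. A call is refused whole if a number of a shift passes 50 or a number of a turn 8.59, either way. A call with a gripper value outside its range is refused whole. The fingers move at their own pace and stop on an object; "grip_force" is the grip in N (left out, the last holds). Time passes only in rows, so rows that do not move let the fingers close. It gives the time, the measured TCP pose, the force and the opening at its end, in the units of the state.
- sense(): the state, without advancing time (a new reading comes with each control period).
- capture(name): name is "scene" or "top"; returns the picture (384x512x3 uint8, red, green, blue); there is no depth.
- get_calibration(name): a dict with "fx", "fy", "cx", "cy" (pixels), "view" (4x4, takes a point from world to camera coordinates). Camera axes: x right, y up, looking along -z (the intrinsics and any distortion apply to the point x, -y, -z); pixel columns grow to the right and rows downward; lengths in m; the calibration is good to about 2 mm. A picture is of the moment at which its call begins. get_calibration takes no time and is no camera call.
- close_job(): hands the job in, once; it reports no verdict.
Trained networks look in the newest picture that a camera, given by its name, has taken for a name from the list of things; names that differ only in an ending like _2 or _b are one class to them, and where a whole thing is asked for, a point or a joint stands for the part that bears it (a point fixed in the world has none). Each returns a list of dicts, best first, with "p" (0 to 1); they miss things now and then, are a little off and sometimes report something else, mostly with a low value. They report only what shows in the picture. A call takes as long as a camera call. They do not tell look-alikes from the thing itself.
- boxes_of(name, camera): "location" ([row, column] as shares, 0 to 1, of the picture: columns of its width, rows of its height, amid what is visible of it).
The state is a dict: "clock": time; "qpos": joint angles; "joint_vel": joint speeds; "joint_torque": joint torques, N m; "eef_pos": TCP position; "tool_rot": TCP orientation; "contact_force": force on the tool from outside, world axes, zero at the start; "moment": the same for the moment, N m; "finger_gap": finger opening in m.
Only numpy, scipy, OpenCV 4.12 (cv2) and the standard library are available. Lean on these libraries where they do the work, as an engineer would, in place of code of your own. Each camera call takes 0.05 s, during which the arm holds its last target. There are 200 camera calls.

## Task

The jar of hazelnuts is to be opened with one hand. First brace it in the jar holder: swing the clamp bar in by its red upright grip, so that the sprung pad presses the jar home and the hook on the bar's end snaps behind the steel post, and leave it latched. Then unscrew the tight red lid anticlockwise, stop turning once its thread lets go, and finish while still holding the lid in the gripper, level and still a finger's breadth or two (about 2 cm) straight above the mouth of the jar; leave the bowl, the mug and the salt shaker where they are.

Things in the scene. Friction and masses are not known exactly. Their poses are not given: they have to be found in the camera images.
- holder: Fixed beech jar holder, T-shaped board 135 x 152 x 14 mm; origin at its underside below the middle of the jar's pocket, z up, open front faces its -x. Half-hexagon pocket of three walls behind the middle, 50 mm tall above the board, inner faces 32.5 mm from the middle. Clamp bar in front: hinge at the +y side, latch post at the -y side.
- seat (a point): point on the board's top (14 mm above the worktop) where the jar's axis stands when the jar is pressed home in the pocket
- clamp_hinge (a point): vertical hinge axis of the steel clamp bar, at (-52, 62) mm in the holder's frame, 44 mm above the worktop
- clamp (a joint): angle of the clamp bar, rad: 0 = across the jar's front, parallel to the holder's y; grows to 1.1 as it swings open, away from the jar (clockwise from above). It stays where it is left. Closing takes some 10 to 18 N at the grip over the last 0.1 rad; the hook snaps in near 0.01, the pad stops it near -0.04; let go, the bar springs back to about 0.015, held by the hook.
- pad (a joint): sprung rubber pad on the bar's inner side, m: 0 = fully out, 0.0062 = pressed in to its stop; about 0.003 (11 N on the jar) when the bar is latched. It meets a jar standing home at a clamp angle of about 0.07, and on the way it pushes the jar home.
- hook (a joint): sprung hook on the free end of the clamp bar, rad: 0 = at rest; up to 0.3 while the post pushes it aside, then it snaps back to 0. Clamp below 0.025 with hook near 0 means latched.
- clamp_grip (a point): top of the red upright grip of the clamp bar: round peg 16 mm across, 55 mm tall, top 99.5 mm above the worktop, 110.6 mm from the hinge axis. With the bar at 0 it is at (-80, -38) mm in the holder's frame; at clamp angle q it is turned from there by q clockwise about clamp_hinge. Bar's top edge: 55 mm above the worktop.
- post_top (a point): top of the fixed steel latch post, 8 mm across, 56 mm above the worktop, at (-31, -54.5) mm in the holder's frame
- jar: Loose hexagonal glass jar of hazelnuts, 64 mm across flats, 81 mm tall to its shoulder, about 0.42 kg; origin at the middle of its underside, z up; it stands in the pocket, its x about along the holder's x, but 9 to 16 mm forward of home and a little askew, so loose that it would spin with the lid; pressed home by the clamp it cannot turn.
- jar_rim (a point): centre of the jar's mouth at its rim, 106 mm above the jar's underside
- lid: Red ribbed plastic lid, 66 mm outside diameter, 19 mm tall, 60 g, screwed tight on the jar (three lugs under three lips); origin at the centre of its skirt's lower edge, 12 to 13 mm below the jar's rim when tight; x along the white tick on its top, z up. It starts yawed -6 to +20 degrees from the jar's x and turns stiffly (0.5 to 1 N m).
- lid_top (a point): centre of the lid's top, 19 mm above its origin. Turned anticlockwise from above the lid climbs 1 mm and comes free at about 62 degrees from the jar's x, where its sprung sealing disc pops it up 3 mm if it may rise; from 62 to 90 degrees it lifts straight off; at about 93 its lugs meet the next stops. Its skirt clears the rim 14 mm higher than when tight.
- bowl: empty purple plastic bowl, 137 mm across, 57 mm tall; leave it alone. (To its right, off the work, a full dish rack stands up to 0.32 m high, x 0.31 to 0.66, y -0.40 to -0.10: pass over or round it)
- mug: white mug with a handle, 82 mm body, 94 mm tall; leave it alone
- shaker: salt shaker with a grey top, 44 mm across, 90 mm tall; leave it alone
Not all that is in view belongs to the job. Of the things that look like the lid, the larger one is meant.

How it is judged:
By the outcome, as a careful person would: the job done as asked, in the order asked, and still so for the second after the job is handed in, while the arm keeps its last pose, push and grip.
It also fails if it takes over 54 s, if anything falls off the work surface, if the arm or the gripper's body presses on something with over 40 N, if the wrist force passes 120 N, or if a joint passes its speed limit or range.

## Working session

There is one attempt and no reset: what is moved stays moved. The work goes in short steps, Python scripts to look and compute and a tool call to move; the robot and the scene stay as the last step left them, time stands still between calls to the robot, and variables do not carry over. Pictures are saved under pics/ and viewed, about 8 in all and at most 12, crops included, and the job is handed in when it is done.

Besides the shell and the picture viewer there is one more tool, called after ">>>" by a JSON object that holds its "api" and its "payload", one argument or row to a line. drive_tool: Moves the arm, as the interface text tells. Its arguments: {"type":"object","properties":{"rows":{"type":"array"},"grip_force":{"type":"number"}},"required":["rows"]}

```bash
ls; mkdir -p pics; python3 - <<'E'
from bench import *
import cv2,numpy as np
print(sense())
for n in("scene","top"):
    im=capture(n); cv2.imwrite(f"pics/{n}0.png",im[:,:,::-1])
    c=get_calibration(n); print(n,c)
    for t in("lid","jar","holder","clamp_grip","post_top","bowl","mug","shaker"):
        print(t,[(round(d['p'],2),round(d['location'][1]*512),round(d['location'][0]*384)) for d in boxes_of(t,n)])
a=cv2.imread("pics/scene0.png");b=cv2.imread("pics/top0.png")
cv2.imwrite("pics/both0.png",cv2.resize(np.vstack([a,b]),(400,600)))
E
```

```text
pics
{'clock': 0.0, 'qpos': array([ 1.13838295e+00,  4.80851064e-01,  1.59686580e+00, -6.30667045e-07,
        1.06510631e+00, -4.65950680e-02]), 'joint_vel': array([ 0.00073838, -0.00013711,  0.00021379,  0.00040037, -0.00114369,
       -0.00010847]), 'joint_torque': array([-2.57259228e-03, -9.50638747e+01, -4.30190527e+01, -5.42235630e-04,
        1.23204774e-02,  1.31633819e-06]), 'eef_pos': array([0.2445002 , 0.60204649, 0.4040628 ]), 'tool_rot': array([-0.69356763,  0.69441299, -0.13566578,  0.13545976]), 'contact_force': array([-0.12860011, -0.21255799, -0.03144008]), 'moment': array([ 0.00229923, -0.02699859,  0.01460338]), 'finger_gap': 0.08529851690226617}
scene {'fx': 496.7106626159107, 'fy': 496.7106626159107, 'cx': 252.47081804267748, 'cy': 190.579237972398, 'view': array([[ 0.81684968, -0.57672184, -0.01218718, -0.34600363],
       [ 0.35929133,  0.49213258,  0.79291567, -0.31898296],
       [-0.45129408, -0.65207166,  0.6092095 , -0.88459147],
       [ 0.        ,  0.        ,  0.        ,  1.        ]])}
lid [(0.77, 241, 239), (0.63, 234, 158)]
jar [(0.94, 238, 175)]
h
[... 205 characters left out ...]
865697, 'cx': 259.43749696136626, 'cy': 191.55073740331497, 'view': array([[ 3.15826729e-04, -9.99757080e-01,  2.20381870e-02,
         8.39120097e-02],
       [ 9.92120611e-01,  3.07433970e-03,  1.25248718e-01,
        -5.36899376e-01],
       [-1.25286046e-01,  2.18249826e-02,  9.91880576e-01,
        -9.55397983e-01],
       [ 0.00000000e+00,  0.00000000e+00,  0.00000000e+00,
         1.00000000e+00]])}
lid [(0.89, 180, 180), (0.73, 266, 235)]
jar [(0.5, 192, 196), (0.43, 205, 201)]
holder [(0.86, 204, 202), (0.48, 182, 179)]
clamp_grip [(0.83, 218, 215)]
post_top [(0.65, 323, 235), (0.63, 202, 201)]
bowl [(0.58, 326, 234)]
mug [(0.77, 284, 154), (0.45, 181, 180)]
shaker [(0.6, 336, 188)]
```

```bash
python3 - <<'E'
import cv2,numpy as np
a=cv2.imread("pics/scene0.png");b=cv2.imread("pics/top0.png")
A=cv2.resize(a[90:290,140:360],None,fx=3.6,fy=3,interpolation=cv2.INTER_CUBIC)
cv2.imwrite("pics/s1.png",cv2.resize(a[100:300,160:360],(600,600),interpolation=cv2.INTER_CUBIC))
cv2.imwrite("pics/t1.png",cv2.resize(b[110:290,130:370],(800,600),interpolation=cv2.INTER_CUBIC))
E
```

```text
(no output)
```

View pics/s1.png

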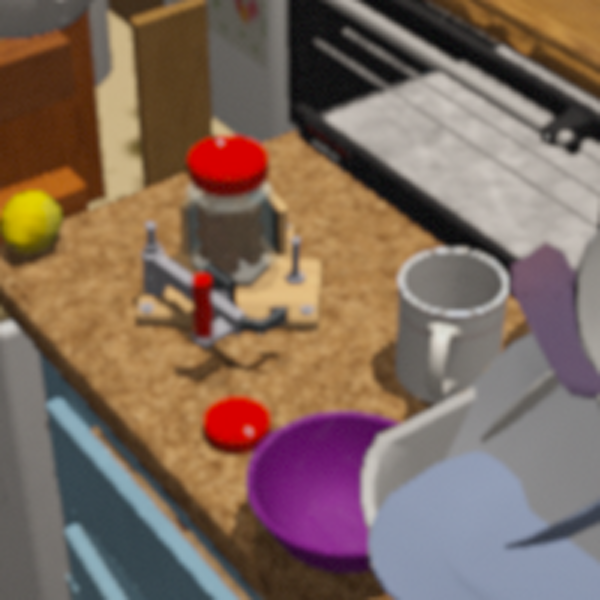

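View pics/t1.png

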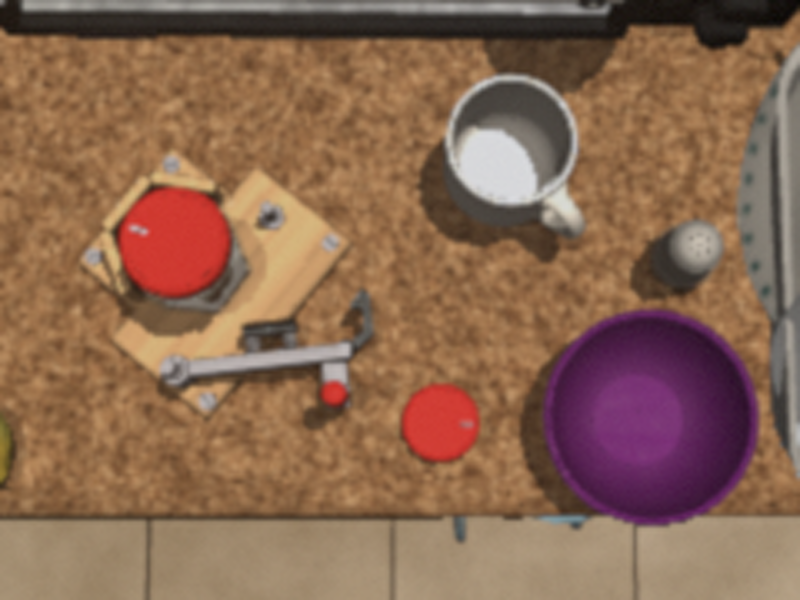

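The top view shows the large lid on the jar at crop (175,243) with its tick at (138,231). The post is at (271,213), the hinge at (175,370) and the red grip top at (334,393). Two red lids are in view: the small one lies loose at (440,423), 75 px across. The one on the jar is larger (110 px) and is the one meant. The scene crop shows the hinge pin top at (150,225), the post top at (296,240) and the grip top at (203,275).

```bash
cat > h.py <<'E'
from bench import *
import cv2,numpy as np
from scipy.optimize import least_squares
from scipy.spatial.transform import Rotation as R
def proj(n,P):
    c=get_calibration(n);p=c['view']@np.append(P,1);return np.array([c['fx']*p[0]/-p[2]+c['cx'],c['fy']*-p[1]/-p[2]+c['cy']])
def ray(n,uv,z):
    c=get_calibration(n);V=c['view'];d=V[:3,:3].T@np.array([(uv[0]-c['cx'])/c['fx'],-(uv[1]-c['cy'])/c['fy'],-1]);o=-V[:3,:3].T@V[:3,3]
    return o+d*(z-o[2])/d[2]
def T(u,v):return np.array([130+u*.3,110+v*.3])
def S(u,v):return np.array([160+u/3,100+v/3])
def hol(p,x,y):
    c,s=np.cos(p[2]),np.sin(p[2]);return np.array([p[0]+c*x-s*y,p[1]+s*x+c*y])
def grip(p,q,r=None):
    d=np.array([-28,-100.])/1000;c,s=np.cos(q),np.sin(q);d=np.array([c*d[0]+s*d[1],-s*d[0]+c*d[1]])
    return hol(p,-.052+d[0],.062+d[1])
def tool():
    s=sense();w,x,y,z=s['tool_rot'];return s,R.from_quat([x,y,z,w]).as_matrix()
E
python3 - <<'E'
from h import *
obs=[("top",T(175,370),'h'),("top",T(271,213),'p'),("top",T(334,393),'g'),("scene",S(150,225),'h'),("scene",S(296,240),'p'),("scene",S(203,275),'g')]
bolts=[T(171,163),T(93,256),T(331,242),T(207,402)]
def f(v):
    r=[]
    P={'h':np.append(hol(v,-.052,.062),v[4]),'p':np.append(hol(v,-.031,-.0545),.056),'g':np.append(grip(v,v[3]),.0995)}
    for n,uv,k in obs:r+=list(proj(n,P[k])-uv)
    return r
s=least_squares(f,[.55,.25,.8,.7,.06]);print(s.x,np.round(s.fun,1))
v=s.x;print('yaw deg',np.degrees(v[2]),'q',np.degrees(v[3]),'grip',grip(v,v[3]),'hinge',hol(v,-.052,.062))
print('bolts in holder',[np.round(np.linalg.inv([[np.cos(v[2]),-np.sin(v[2])],[np.sin(v[2]),np.cos(v[2])]])@(ray('top',b,.014)[:2]-v[:2])*1000) for b in bolts])
im=cv2.imread("pics/top0.png").astype(int);m=((im[:,:,2]>120)&(im[:,:,1]<70)&(im[:,:,0]<70)).astype(np.uint8)
n,l,st,c=cv2.connectedComponentsWithStats(m)
for i in range(1,n):
    if st[i,4]>20:print(c[i],st[i],ray('top',c[i],.1255))
C=ray('top',T(175,243),.1265);k=ray('top',T(138,231),.1265);print(C,k,np.degrees(np.arctan2(k[1]-C[1],k[0]-C[0])))
for q in(v[3],.3,.1,0,-.03):print(q,grip(v,q))
s,M=tool();print(s['eef_pos'],M.round(3))
E
```

```text
[0.5513751  0.24637675 0.87934918 0.74599225 0.0830145 ] [-1.4 -0.5  0.1 -1.   0.9 -0.7 -0.6  0.4 -0.7  0.9 -0.5  1.5]
yaw deg 50.38299678557587 q 42.74220751571193 grip [0.45600189 0.14301931] hinge [0.47045708 0.24585436]
bolts in holder [array([ 48., -39.]), array([47., 42.]), array([-68., -66.]), array([-74.,  67.])]
[182.1076555  182.25837321] [165 166  34  33 836] [0.54301357 0.23910939 0.1255    ]
[229.44186047 227.72093023] [226 225   8   7  43] [0.45384595 0.14529169 0.1255    ]
[261.39371981 236.61352657] [250 225  24  24 414] [0.4366569  0.08302834 0.1255    ]
[0.54159531 0.23816387 0.1265    ] [0.54867121 0.26006974 0.1265    ] 72.09882110414479
0.7459922507198391 [0.45600189 0.14301931]
0.3 [0.50177408 0.14684302]
0.1 [0.52082035 0.15503838]
0 [0.52963521 0.16052002]
-0.03 [0.53216823 0.1623335 ]
[0.24456915 0.6022277  0.40472253] [[ 0.926  0.     0.376]
 [-0.376  0.     0.926]
 [-0.    -1.     0.   ]]
```

>>> {"api": "drive_tool", "payload": {
  "rows": [
    {"rotation": [0,0,0],"translation": [34,0,-32],"fingers": 45},
    {"rotation": [0,0,0],"translation": [34,0,-32],"fingers": 45},
    {"rotation": [0,0,0],"translation": [34,0,-32],"fingers": 45},
    {"rotation": [0,0,0],"translation": [34,0,-32],"fingers": 45},
    {"rotation": [0,0,0],"translation": [34,0,-32],"fingers": 45},
    {"rotation": [0,0,0],"translation": [34,0,-32],"fingers": 45},
    {"rotation": [0,0,0],"translation": [34,0,-32],"fingers": 45},
    {"rotation": [0,0,0],"translation": [34,0,-32],"fingers": 45},
    {"rotation": [0,0,0],"translation": [34,0,-32],"fingers": 45},
    {"rotation": [0,0,0],"translation": [34,0,-32],"fingers": 45}
  ],
  "grip_force": 30
}}

```text
clock: 1.9
eef_pos: [0.4396, 0.176, 0.405]
tool_rot: [0.694, -0.694, 0.135, -0.136]
contact_force: [1.1, 1.6, 0.8]
finger_gap: 0.0447
```

>>> {"api": "drive_tool", "payload": {
  "rows": [
    {"rotation": [0,7.6,0],"translation": [0,0,0],"fingers": 45},
    {"rotation": [0,7.6,0],"translation": [0,0,0],"fingers": 45},
    {"rotation": [0,7.6,0],"translation": [0,0,0],"fingers": 45},
    {"rotation": [0,7.6,0],"translation": [0,0,0],"fingers": 45},
    {"rotation": [0,7.6,0],"translation": [0,0,0],"fingers": 45},
    {"rotation": [0,0,0],"translation": [0,0,0],"fingers": 45},
    {"rotation": [0,0,0],"translation": [0,0,0],"fingers": 45}
  ]
}}

```text
clock: 2.6
eef_pos: [0.4392, 0.1778, 0.4048]
tool_rot: [0.613, -0.613, 0.353, -0.353]
contact_force: [0.1, 0.1, 0.9]
finger_gap: 0.0452
```

```bash
cat >> h.py <<'E'
def goto(P,yaw=None):
    s,M=tool();d=M.T@(np.array(P)-s['eef_pos'])*1000
    print('t',s['clock'].round(2),'pos',s['eef_pos'].round(4),'jaw yaw',np.degrees(np.arctan2(M[1,2],M[0,2])).round(2),'down',M[:,1].round(3),'gap',round(s['finger_gap']*1000,1),'F',s['contact_force'].round(1),'Mo',s['moment'].round(2),'-> shift tool mm',d.round(1))
E
python3 -c "
from h import *
goto([.456,.143,.405])"
```

```text
Traceback (most recent call last):
  File "h.py", line 21, in goto
    print('t',s['clock'].round(2),'pos',s['eef_pos'].round(4),'jaw yaw',np.degrees(np.arctan2(M[1,2],M[0,2])).round(2),'down',M[:,1].round(3),'gap',round(s['finger_gap']*1000,1),'F',s['contact_force'].round(1),'Mo',s['moment'].round(2),'-> shift tool mm',d.round(1))
              ^^^^^^^^^^^^^^^^
AttributeError: 'float' object has no attribute 'round'
```

```bash
sed -i "s/s\['clock'\].round(2)/round(s['clock'],2)/" h.py; python3 -c "
from h import *
goto([.456,.143,.405])"
```

```text
t 2.6 pos [0.4392 0.1778 0.4048] jaw yaw 30.13 down [ 0.  0. -1.] gap 45.2 F [0.1 0.1 0.9] Mo [ 0.05 -0.05 -0.04] -> shift tool mm [38.6 -0.2 -2.9]
```

>>> {"api": "drive_tool", "payload": {
  "rows": [
    {"rotation": [0,0,0],"translation": [19.3,0,-1.5],"fingers": 45},
    {"rotation": [0,0,0],"translation": [19.3,20,-1.4],"fingers": 45},
    {"rotation": [0,0,0],"translation": [0,30,0],"fingers": 45},
    {"rotation": [0,0,0],"translation": [0,30,0],"fingers": 45},
    {"rotation": [0,0,0],"translation": [0,25,0],"fingers": 45},
    {"rotation": [0,0,0],"translation": [0,20,0],"fingers": 45},
    {"rotation": [0,0,0],"translation": [0,20,0],"fingers": 45},
    {"rotation": [0,0,0],"translation": [0,20,0],"fingers": 45},
    {"rotation": [0,0,0],"translation": [0,0,0],"fingers": 45},
    {"rotation": [0,0,0],"translation": [0,0,0],"fingers": 45}
  ]
}}

```text
clock: 3.6
eef_pos: [0.4559, 0.1429, 0.2399]
tool_rot: [-0.612, 0.613, -0.354, 0.353]
contact_force: [-0.2, -0.3, -0.2]
finger_gap: 0.0453
```

>>> {"api": "drive_tool", "payload": {
  "rows": [
    {"rotation": [0,0,0],"translation": [0,0,0],"fingers": 5},
    {"rotation": [0,0,0],"translation": [0,0,0],"fingers": 5},
    {"rotation": [0,0,0],"translation": [0,0,0],"fingers": 5},
    {"rotation": [0,0,0],"translation": [0,0,0],"fingers": 5},
    {"rotation": [0,0,0],"translation": [0,0,0],"fingers": 5},
    {"rotation": [0,0,0],"translation": [0,0,0],"fingers": 5}
  ],
  "grip_force": 30
}}

```text
clock: 4.2
eef_pos: [0.4564, 0.1431, 0.2407]
tool_rot: [0.613, -0.612, 0.353, -0.355]
contact_force: [0.7, 1.7, 8.0]
finger_gap: 0.0149
```

```bash
python3 - <<'E'
from h import *
goto([.456,.143,.238])
a=capture("scene");b=capture("top")
A=cv2.resize(a[100:300,160:360],(600,600));B=cv2.resize(b[110:290,130:370],(800,600))
cv2.imwrite("pics/c1.png",cv2.resize(np.hstack([A,B]),(800,343))[:,:,::-1])
E
```

```text
t 4.2 pos [0.4564 0.1431 0.2407] jaw yaw 29.91 down [ 0.002  0.001 -1.   ] gap 14.9 F [0.7 1.7 8. ] Mo [ 0.28  0.1  -0.03] -> shift tool mm [-0.1  2.7 -0.4]
```

View pics/c1.png

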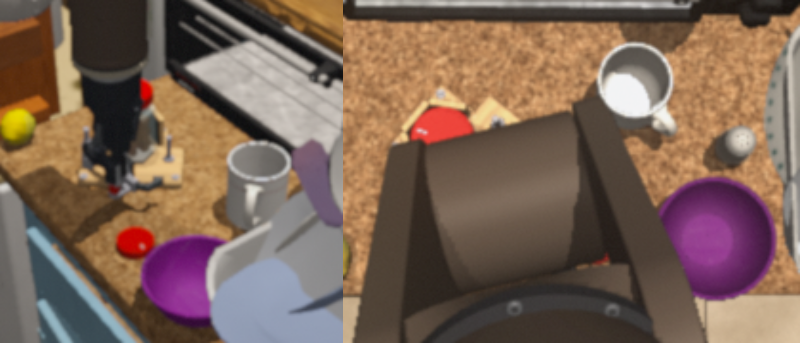

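```bash
python3 - <<'E'
from h import *
v=[0.5513751,0.24637675,0.87934918];s,M=tool()
p=s['eef_pos'][:2];A=np.array([M[:2,0],M[:2,2]])
for q in [.66,.57,.48,.39,.30,.21,.14,.09,.05,.02,0,-.02,-.035]:
    g=grip(v,q);print(q,g.round(4),(A@(g-p)*1000).round(1));p=g
E
```

```text
0.66 [0.4649 0.1422] [5.  6.9]
0.57 [0.4742 0.1421] [4.7 8.1]
0.48 [0.4835 0.1428] [4.  8.5]
0.39 [0.4927 0.1444] [3.2 8.8]
0.3 [0.5018 0.1468] [2.4 9. ]
0.21 [0.5105 0.1501] [1.6 9.2]
0.14 [0.5171 0.1531] [0.7 7.2]
0.09 [0.5217 0.1555] [0.2 5.2]
0.05 [0.5253 0.1577] [-0.1  4.2]
0.02 [0.5279 0.1594] [-0.2  3.1]
0 [0.5296 0.1605] [-0.2  2.1]
-0.02 [0.5313 0.1617] [-0.2  2.1]
-0.035 [0.5326 0.1626] [-0.2  1.5]
```

>>> {"api": "drive_tool", "payload": {
  "rows": [
    {"rotation": [0,0,0],"translation": [5.0,0,6.9],"fingers": 5},
    {"rotation": [0,0,0],"translation": [4.7,0,8.1],"fingers": 5},
    {"rotation": [0,0,0],"translation": [4.0,0,8.5],"fingers": 5},
    {"rotation": [0,0,0],"translation": [3.2,0,8.8],"fingers": 5},
    {"rotation": [0,0,0],"translation": [1.2,0,4.5],"fingers": 5},
    {"rotation": [0,0,0],"translation": [1.2,0,4.5],"fingers": 5},
    {"rotation": [0,0,0],"translation": [0.8,0,4.6],"fingers": 5},
    {"rotation": [0,0,0],"translation": [0.8,0,4.6],"fingers": 5},
    {"rotation": [0,0,0],"translation": [0,0,0],"fingers": 5}
  ]
}}

```text
clock: 5.2
eef_pos: [0.5106, 0.1497, 0.2404]
tool_rot: [0.612, -0.612, 0.354, -0.354]
contact_force: [0.8, -6.6, 4.2]
finger_gap: 0.0152
```

>>> {"api": "drive_tool", "payload": {
  "rows": [
    {"rotation": [0,0,0],"translation": [0.4,0,3.6],"fingers": 5},
    {"rotation": [0,0,0],"translation": [0.3,0,3.6],"fingers": 5},
    {"rotation": [0,0,0],"translation": [0.1,0,2.6],"fingers": 5},
    {"rotation": [0,0,0],"translation": [0.1,0,2.6],"fingers": 5},
    {"rotation": [0,0,0],"translation": [0,0,0],"fingers": 5},
    {"rotation": [0,0,0],"translation": [0,0,0],"fingers": 5}
  ]
}}

```text
clock: 5.8
eef_pos: [0.5213, 0.1551, 0.2404]
tool_rot: [-0.612, 0.612, -0.354, 0.354]
contact_force: [-1.1, -4.8, 4.4]
finger_gap: 0.0146
```

```bash
python3 -c "
from h import *
goto([.5217,.1555,.238])"
```

```text
t 5.8 pos [0.5213 0.1551 0.2404] jaw yaw 29.95 down [ 0. -0. -1.] gap 14.6 F [-1.1 -4.8  4.4] Mo [-0.68  0.15  0.33] -> shift tool mm [-0.1  2.4  0.5]
```

>>> {"api": "drive_tool", "payload": {
  "rows": [
    {"rotation": [0,0,0],"translation": [-0.1,0,2.3],"fingers": 5},
    {"rotation": [0,0,0],"translation": [-0.1,0,2.3],"fingers": 5},
    {"rotation": [0,0,0],"translation": [-0.1,0,1.5],"fingers": 5},
    {"rotation": [0,0,0],"translation": [-0.1,0,1.5],"fingers": 5},
    {"rotation": [0,0,0],"translation": [0,0,0],"fingers": 5}
  ]
}}

```text
clock: 6.3
eef_pos: [0.5275, 0.159, 0.2403]
tool_rot: [-0.612, 0.612, -0.354, 0.354]
contact_force: [-1.2, -9.4, 7.7]
finger_gap: 0.0152
```

>>> {"api": "drive_tool", "payload": {
  "rows": [
    {"rotation": [0,0,0],"translation": [-0.1,0,1.1],"fingers": 5},
    {"rotation": [0,0,0],"translation": [-0.1,0,1.1],"fingers": 5},
    {"rotation": [0,0,0],"translation": [0,0,0],"fingers": 5}
  ]
}}

```text
clock: 6.6
eef_pos: [0.5291, 0.16, 0.2403]
tool_rot: [-0.612, 0.613, -0.354, 0.354]
contact_force: [-4.0, -13.0, 10.3]
finger_gap: 0.0152
```

>>> {"api": "drive_tool", "payload": {
  "rows": [
    {"rotation": [0,0,0],"translation": [-0.1,0,1.1],"fingers": 5},
    {"rotation": [0,0,0],"translation": [-0.1,0,1.0],"fingers": 5},
    {"rotation": [0,0,0],"translation": [0,0,0],"fingers": 5}
  ]
}}

```text
clock: 6.9
eef_pos: [0.5306, 0.1609, 0.2402]
tool_rot: [-0.611, 0.613, -0.354, 0.354]
contact_force: [-3.7, -18.0, 12.4]
finger_gap: 0.0149
```

```bash
python3 -c "
from h import *
goto([.5326,.1626,.240])"
```

```text
t 6.9 pos [0.5306 0.1609 0.2402] jaw yaw 29.95 down [-0.002 -0.002 -1.   ] gap 14.9 F [ -3.7 -18.   12.4] Mo [-2.65  0.73  0.27] -> shift tool mm [-0.5  0.2  2.6]
```

>>> {"api": "drive_tool", "payload": {
  "rows": [
    {"rotation": [0,0,0],"translation": [-0.3,0,1.1],"fingers": 5},
    {"rotation": [0,0,0],"translation": [-0.2,0,1.0],"fingers": 5},
    {"rotation": [0,0,0],"translation": [0,0,0],"fingers": 5}
  ]
}}

```text
clock: 7.2
eef_pos: [0.5322, 0.1623, 0.2402]
tool_rot: [-0.611, 0.613, -0.354, 0.354]
contact_force: [-3.7, -16.5, 10.4]
finger_gap: 0.0148
```

>>> {"api": "drive_tool", "payload": {
  "rows": [
    {"rotation": [0,0,0],"translation": [-0.2,0,1.0],"fingers": 5},
    {"rotation": [0,0,0],"translation": [0,0,0],"fingers": 5}
  ]
}}

```text
clock: 7.4
eef_pos: [0.5331, 0.1629, 0.2402]
tool_rot: [-0.611, 0.613, -0.354, 0.354]
contact_force: [-2.1, -19.1, 10.6]
finger_gap: 0.0149
```

```bash
python3 -c "
from h import *
goto([.5326,.1626,.240])"
```

```text
t 7.4 pos [0.5331 0.1629 0.2402] jaw yaw 29.94 down [-0.001 -0.002 -1.   ] gap 14.9 F [ -2.1 -19.1  10.6] Mo [-2.86  0.49  0.14] -> shift tool mm [ 0.   0.2 -0.5]
```

>>> {"api": "drive_tool", "payload": {
  "rows": [
    {"rotation": [0,0,0],"translation": [-0.2,0,1.2],"fingers": 5},
    {"rotation": [0,0,0],"translation": [0,0,0],"fingers": 5}
  ]
}}

```text
clock: 7.6
eef_pos: [0.5339, 0.1635, 0.2402]
tool_rot: [-0.611, 0.613, -0.354, 0.354]
contact_force: [-4.0, -21.7, 11.4]
finger_gap: 0.0151
```

>>> {"api": "drive_tool", "payload": {
  "rows": [
    {"rotation": [0,0,0],"translation": [-0.2,0,1.2],"fingers": 5},
    {"rotation": [0,0,0],"translation": [0,0,0],"fingers": 5}
  ]
}}

```text
clock: 7.8
eef_pos: [0.5347, 0.1641, 0.2402]
tool_rot: [-0.611, 0.613, -0.354, 0.354]
contact_force: [-4.5, -24.3, 13.8]
finger_gap: 0.0146
```

```bash
python3 -c "
from h import *
goto([.5326,.1626,.240])"
```

```text
t 7.8 pos [0.5347 0.1641 0.2402] jaw yaw 29.96 down [-0.002 -0.002 -1.   ] gap 14.6 F [ -4.5 -24.3  13.8] Mo [-3.64  0.74  0.32] -> shift tool mm [ 0.3  0.2 -2.6]
```

>>> {"api": "drive_tool", "payload": {
  "rows": [
    {"rotation": [0,0,0],"translation": [0,0,-1.5],"fingers": 5},
    {"rotation": [0,0,0],"translation": [0,0,-1.5],"fingers": 5},
    {"rotation": [0,0,0],"translation": [0,0,-1],"fingers": 5},
    {"rotation": [0,0,0],"translation": [0,0,0],"fingers": 5},
    {"rotation": [0,0,0],"translation": [0,0,0],"fingers": 5}
  ]
}}

```text
clock: 8.3
eef_pos: [0.5328, 0.163, 0.2404]
tool_rot: [0.612, -0.612, 0.353, -0.355]
contact_force: [6.1, -13.3, 0.1]
finger_gap: 0.0148
```

```bash
python3 -c "
from h import *
goto([.5326,.1626,.240])"
```

```text
t 8.3 pos [0.5328 0.163  0.2404] jaw yaw 29.93 down [ 0.002 -0.001 -1.   ] gap 14.8 F [  6.1 -13.3   0.1] Mo [-2.04 -0.89  0.15] -> shift tool mm [ 0.2  0.4 -0.3]
```

>>> {"api": "drive_tool", "payload": {
  "rows": [
    {"rotation": [0,0,0],"translation": [0,0,0],"fingers": 36},
    {"rotation": [0,0,0],"translation": [0,0,0],"fingers": 36},
    {"rotation": [0,0,0],"translation": [0,0,0],"fingers": 36},
    {"rotation": [0,0,0],"translation": [0,0,0],"fingers": 36},
    {"rotation": [0,0,0],"translation": [0,-20,0],"fingers": 36},
    {"rotation": [0,0,0],"translation": [0,-40,0],"fingers": 36},
    {"rotation": [0,0,0],"translation": [0,-40,0],"fingers": 36},
    {"rotation": [0,0,0],"translation": [0,-40,0],"fingers": 36},
    {"rotation": [0,0,0],"translation": [0,-25,0],"fingers": 36}
  ]
}}

```text
clock: 9.2
eef_pos: [0.5321, 0.1639, 0.4077]
tool_rot: [0.613, -0.611, 0.353, -0.355]
contact_force: [0.5, 0.4, -0.1]
finger_gap: 0.036
```

>>> {"api": "drive_tool", "payload": {
  "rows": [
    {"rotation": [0,0,0],"translation": [-45,0,0],"fingers": 85},
    {"rotation": [0,0,0],"translation": [-45,0,0],"fingers": 85},
    {"rotation": [0,0,0],"translation": [-45,0,0],"fingers": 85},
    {"rotation": [0,0,0],"translation": [-45,0,0],"fingers": 85},
    {"rotation": [0,0,0],"translation": [-45,0,0],"fingers": 85},
    {"rotation": [0,0,0],"translation": [-45,0,0],"fingers": 85},
    {"rotation": [0,0,0],"translation": [-45,0,0],"fingers": 85},
    {"rotation": [0,0,0],"translation": [-45,0,0],"fingers": 85}
  ]
}}

```text
clock: 10.0
eef_pos: [0.3511, 0.4773, 0.4048]
tool_rot: [0.612, -0.612, 0.354, -0.354]
contact_force: [0.1, -0.0, 0.1]
finger_gap: 0.0849
```

```bash
python3 - <<'E'
from h import *
goto([.5513,.2464,.405])
a=capture("scene");b=capture("top")
np.save('a2.npy',a);np.save('b2.npy',b)
cv2.imwrite("pics/t2.png",cv2.resize(b[145:235,155:235],(533,600),interpolation=cv2.INTER_CUBIC)[:,:,::-1])
cv2.imwrite("pics/s2.png",cv2.resize(a[130:230,190:290],(600,600),interpolation=cv2.INTER_CUBIC)[:,:,::-1])
E
```

```text
t 10.0 pos [0.3511 0.4773 0.4048] jaw yaw 29.91 down [ 0.  0. -1.] gap 84.9 F [ 0.1 -0.   0.1] Mo [-0.01  0.02  0.01] -> shift tool mm [ 2.999e+02 -2.000e-01  5.840e+01]
```

View pics/t2.png

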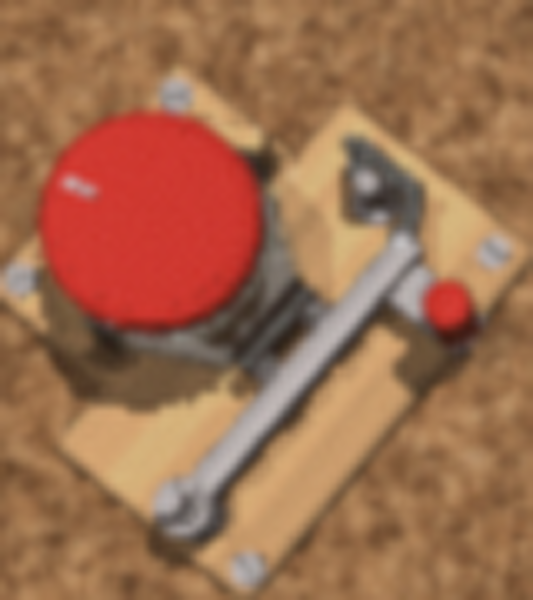

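View pics/s2.png

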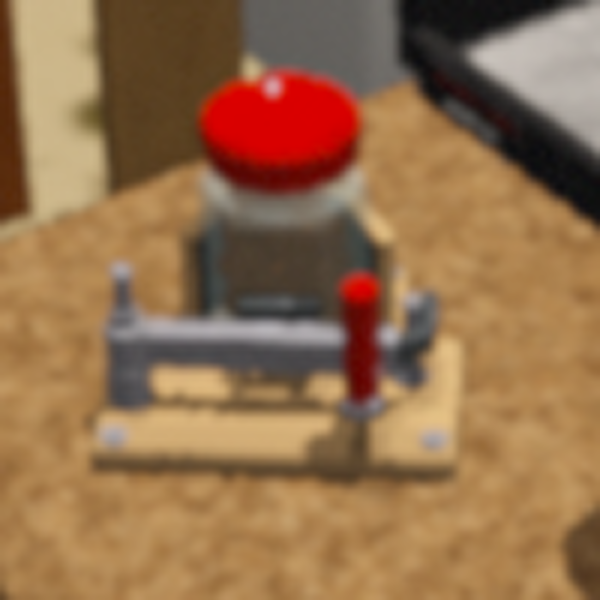

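The bar is across the jar and the hook's jaw sits round the post (top crop (370,180)), so it is latched. The lid centre is at (152,220) and its tick at (80,187).

```bash
python3 - <<'E'
from h import *
obs=[("top",(182,508),'h'),("top",(368,183),'p'),("top",(450,303),'g'),("scene",(120,268),'h'),("scene",(360,285),'g')]
T2=lambda u,v:np.array([155+u*.15,145+v*.15]);S2=lambda u,v:np.array([190+u/6,130+v/6])
def f(v):
    P={'h':np.append(hol(v,-.052,.062),v[4]),'p':np.append(hol(v,-.031,-.0545),.056),'g':np.append(grip(v,v[3]),.0995)};r=[]
    for n,uv,k in obs:r+=list(proj(n,P[k])-(T2 if n=='top' else S2)(*uv))
    return r
s=least_squares(f,[.55,.25,.88,.01,.08]);v=s.x;print(v,np.degrees(v[2]),s.fun.round(1))
ims={'top':np.load('b2.npy'),'scene':np.load('a2.npy')};hint={'top':(178,178),'scene':(236,150)}
def hullc(n,L,h):
    t=np.linspace(0,2*np.pi,60);pts=[proj(n,np.array([L[0]+.033*np.cos(a),L[1]+.033*np.sin(a),z])) for a in t for z in(h,h-.019)]
    return cv2.convexHull(np.array(pts,np.float32))
cen={}
for n,im in ims.items():
    im=im.astype(int);m=((im[:,:,0]>110)&(im[:,:,1]<80)&(im[:,:,2]<80)).astype(np.uint8)
    k,l,st,c=cv2.connectedComponentsWithStats(m);i=min([j for j in range(1,k) if st[j,4]>300],key=lambda j:np.hypot(*(c[j]-hint[n])))
    H=cv2.convexHull(np.argwhere(l==i)[:,::-1].astype(np.float32));M=cv2.moments(H);cen[n]=np.array([M['m10'],M['m01']])/M['m00'];print(n,cen[n],'area',M['m00'])
def res(L,ns=('top','scene')):
    r=[]
    for n in ns:
        M=cv2.moments(hullc(n,L,L[2]));r+=list(np.array([M['m10'],M['m01']])/M['m00']-cen[n])
    return r
s=least_squares(res,[.55,.245,.1265],x_scale=.01,diff_step=1e-3);L=s.x;print('lid top 3d',L,s.fun.round(2))
L2=least_squares(lambda p:res([*p,.1265],('top',)),[.55,.245],diff_step=1e-3).x;print('top only',L2)
L=np.array([*(L[:2]+L2)/2,.1265])
for n,uv in(("top",T2(80,187)),("scene",S2(272,85))):
    k=ray(n,uv,.1265);print(n,'tick',k,np.degrees(np.arctan2(k[1]-L[1],k[0]-L[0])),np.hypot(*(k-L)[:2]))
a,b=[ray('top',T2(*p),.1265) for p in((62,183),(97,192))];print('tick dir',np.degrees(np.arctan2(*(a-b)[1::-1])))
E
```

```text
[0.54968333 0.24775515 0.92682062 0.00825076 0.08693148] 53.10290983038356 [-0.3 -0.1  0.  -0.1  0.3 -0.5 -0.7  0.1  0.   0.4]
top [177.         177.82368985] area 855.5
scene [236.68871252 150.46428571] area 378.0Traceback (most recent call last):
  File "<stdin>", line 23, in <module>
    return func(*args, **kwargs)
    result = trf(vector_fun.fun, vector_fun.jac, x0, f0, J0, lb, ub, ftol, xtol,
                 gtol, max_nfev, x_scale, loss_function, tr_solver,
                 tr_options.copy(), verbose, callback=callback_wrapped)
    return trf_no_bounds(
        fun, jac, x0, f0, J0, ftol, xtol, gtol, max_nfev, x_scale,
        loss_function, tr_solver, tr_options, verbose, callback=callback)
    J = jac(x)
    self._update_jac()
    ~~~~~~~~~~~~~~~~^^
    self.J = self.jac_wrapped(xp_copy(self.x), f0=self.f)
             ~~~~~~~~~~~~~~~~^^^^^^^^^^^^^^^^^^^^^^^^^^^^
    J, dct = approx_derivative(
             ~~~~~~~~~~~~~~~~~^
        self.fun,
        ^^^^^^^^^
    ...<2 lines>...
        **self.finite_diff_options,
        ^^^^^^^^^^^^^^^^^^^^^^^^^^^
    )
    ^
    J, _nf
[... 238 characters left out ...]
f)
                             ^^^
    df = [f_eval - f0 for f_eval in f_evals]
                                    ^^^^^^^
    f = np.atleast_1d(self.fun(x, *self.args, **self.kwargs))
                      ~~~~~~~~^^^^^^^^^^^^^^^^^^^^^^^^^^^^^^
    return np.atleast_1d(self.fun(x))
                         ~~~~~~~~^^^
    return self.f(x, *self.args, **self.kwargs)
           ~~~~~~^^^^^^^^^^^^^^^^^^^^^^^^^^^^^^
  File "<stdin>", line 21, in res
  File "<stdin>", line 11, in hullc
  File "h.py", line 6, in proj
    c=get_calibration(n);p=c['view']@np.append(P,1);return np.array([c['fx']*p[0]/-p[2]+c['cx'],c['fy']*-p[1]/-p[2]+c['cy']])
ValueError: time passes only in moves, steps and waits
```

```bash
sed -i 's/^def proj/_g=get_calibration;_C={}\ndef get_calibration(n):\n    if n not in _C:_C[n]=_g(n)\n    return _C[n]\ndef proj/' h.py
cat > lid.py <<'E'
from h import *
T2=lambda u,v:np.array([155+u*.15,145+v*.15]);S2=lambda u,v:np.array([190+u/6,130+v/6])
ims={'top':np.load('b2.npy'),'scene':np.load('a2.npy')};hint={'top':(178,178),'scene':(236,150)}
def hullc(n,L,h):
    t=np.linspace(0,2*np.pi,60);pts=[proj(n,np.array([L[0]+.033*np.cos(a),L[1]+.033*np.sin(a),z])) for a in t for z in(h,h-.019)]
    return cv2.convexHull(np.array(pts,np.float32))
cen={}
for n,im in ims.items():
    im=im.astype(int);m=((im[:,:,0]>110)&(im[:,:,1]<80)&(im[:,:,2]<80)).astype(np.uint8)
    k,l,st,c=cv2.connectedComponentsWithStats(m);i=min([j for j in range(1,k) if st[j,4]>300],key=lambda j:np.hypot(*(c[j]-hint[n])))
    H=cv2.convexHull(np.argwhere(l==i)[:,::-1].astype(np.float32));M=cv2.moments(H);cen[n]=np.array([M['m10'],M['m01']])/M['m00'];print(n,cen[n],'area',M['m00'])
def res(L,ns=('top','scene')):
    r=[]
    for n in ns:
        M=cv2.moments(hullc(n,L,L[2]));r+=list(np.array([M['m10'],M['m01']])/M['m00']-cen[n])
    return r
s=least_squares(res,[.55,.245,.1265],x_scale=.01,diff_step=1e-3);L=s.x;print('lid top 3d',L,s.fun.round(2))
L2=least_squares(lambda p:res([*p,.1265],('top',)),[.55,.245],diff_step=1e-3).x;print('top only',L2)
L=np.array([*(L[:2]+L2)/2,.1265])
for n,uv in(("top",T2(80,187)),("scene",S2(272,85))):
    k=ray(n,uv,.1265);print(n,'tick',k,np.degrees(np.arctan2(k[1]-L[1],k[0]-L[0])),np.hypot(*(k-L)[:2]))
a,b=[ray('top',T2(*p),.1265) for p in((62,183),(97,192))];print('tick dir',np.degrees(np.arctan2(*(a-b)[1::-1])))
E
python3 lid.py
```

```text
top [177.         177.82368985] area 855.5
scene [236.68871252 150.46428571] area 378.0
lid top 3d [0.55271109 0.24924025 0.13148046] [ 0.15 -0.26 -0.38  0.04]
top only [0.55296813 0.25033654]
top tick [0.56108819 0.26900581 0.1265    ] 66.76982810638064 0.020912862523468845
scene tick [0.5626811 0.2683085 0.1265   ] 62.014053248820055 0.02097257708961327
tick dir 75.64708463974587
```

>>> {"api": "drive_tool", "payload": {
  "rows": [
    {"rotation": [0,0,0],"translation": [42.5,0,8.5],"fingers": 85.4},
    {"rotation": [0,0,0],"translation": [42.5,0,8.5],"fingers": 85.4},
    {"rotation": [0,0,0],"translation": [42.5,0,8.5],"fingers": 85.4},
    {"rotation": [0,0,0],"translation": [42.5,0,8.5],"fingers": 85.4},
    {"rotation": [0,0,0],"translation": [42.5,0,8.5],"fingers": 85.4},
    {"rotation": [0,0,0],"translation": [42.5,0,8.5],"fingers": 85.4},
    {"rotation": [0,0,0],"translation": [42.5,0,8.5],"fingers": 85.4},
    {"rotation": [0,0,0],"translation": [0,0,0],"fingers": 85.4},
    {"rotation": [0,0,0],"translation": [0,0,0],"fingers": 85.4}
  ],
  "grip_force": 20
}}

```text
clock: 11.0
eef_pos: [0.5528, 0.2463, 0.4045]
tool_rot: [-0.612, 0.612, -0.355, 0.355]
contact_force: [-0.4, 0.7, -0.6]
finger_gap: 0.0855
```

```bash
python3 -c "
from h import *
goto([.5515,.249,.267])"
```

```text
t 11.0 pos [0.5528 0.2463 0.4045] jaw yaw 29.77 down [-0.001 -0.    -1.   ] gap 85.5 F [-0.4  0.7 -0.6] Mo [-0.03  0.05  0.02] -> shift tool mm [ -2.9 137.5   0.3]
```

>>> {"api": "drive_tool", "payload": {
  "rows": [
    {"rotation": [0,0,0],"translation": [-2.9,20,0.3],"fingers": 85.4},
    {"rotation": [0,0,0],"translation": [0,30,0],"fingers": 85.4},
    {"rotation": [0,0,0],"translation": [0,25,0],"fingers": 85.4},
    {"rotation": [0,0,0],"translation": [0,20,0],"fingers": 85.4},
    {"rotation": [0,0,0],"translation": [0,15,0],"fingers": 85.4},
    {"rotation": [0,0,0],"translation": [0,15,0],"fingers": 85.4},
    {"rotation": [0,0,0],"translation": [0,12,0],"fingers": 85.4},
    {"rotation": [0,0,0],"translation": [0,0,0],"fingers": 85.4},
    {"rotation": [0,0,0],"translation": [0,0,0],"fingers": 85.4}
  ]
}}

```text
clock: 11.9
eef_pos: [0.5512, 0.2504, 0.2679]
tool_rot: [-0.612, 0.612, -0.354, 0.354]
contact_force: [0.9, -0.3, 0.8]
finger_gap: 0.0854
```

>>> {"api": "drive_tool", "payload": {
  "rows": [
    {"rotation": [0,0,0],"translation": [0,0,0],"fingers": 63},
    {"rotation": [0,0,0],"translation": [0,0,0],"fingers": 63},
    {"rotation": [0,0,0],"translation": [0,0,0],"fingers": 63},
    {"rotation": [0,0,0],"translation": [0,0,0],"fingers": 63}
  ],
  "grip_force": 20
}}

```text
clock: 12.3
eef_pos: [0.5523, 0.2508, 0.2691]
tool_rot: [0.613, -0.611, 0.353, -0.355]
contact_force: [3.2, 4.3, 1.7]
finger_gap: 0.0662
```

```bash
python3 -c "
from h import *
goto([.5515,.249,.267])"
```

```text
t 12.3 pos [0.5523 0.2508 0.2691] jaw yaw 29.9 down [ 0.004  0.002 -1.   ] gap 66.2 F [3.2 4.3 1.7] Mo [ 0.76 -0.67  0.27] -> shift tool mm [ 1.1  2.1 -1.6]
```

>>> {"api": "drive_tool", "payload": {
  "rows": [
    {"rotation": [0,0,0],"translation": [0,0,1.3],"fingers": 85.4},
    {"rotation": [0,0,0],"translation": [0,0,0],"fingers": 85.4},
    {"rotation": [0,0,0],"translation": [0,0,0],"fingers": 85.4},
    {"rotation": [0,0,0],"translation": [0,0,0],"fingers": 85.4},
    {"rotation": [0,8.2,0],"translation": [0,0,0],"fingers": 85.4},
    {"rotation": [0,8.2,0],"translation": [0,0,0],"fingers": 85.4},
    {"rotation": [0,8.2,0],"translation": [0,0,0],"fingers": 85.4},
    {"rotation": [0,8.2,0],"translation": [0,0,0],"fingers": 85.4},
    {"rotation": [0,8.2,0],"translation": [0,0,0],"fingers": 85.4},
    {"rotation": [0,8.2,0],"translation": [0,0,0],"fingers": 85.4}
  ]
}}

```text
clock: 13.3
eef_pos: [0.5523, 0.2508, 0.2676]
tool_rot: [0.407, -0.407, 0.578, -0.578]
contact_force: [0.1, 0.6, -0.9]
finger_gap: 0.0854
```

>>> {"api": "drive_tool", "payload": {
  "rows": [
    {"rotation": [0,8.2,0],"translation": [0,0,0],"fingers": 85.4},
    {"rotation": [0,8.2,0],"translation": [0,0,0],"fingers": 85.4},
    {"rotation": [0,8.2,0],"translation": [0,0,0],"fingers": 85.4},
    {"rotation": [0,8.2,0],"translation": [0,0,0],"fingers": 85.4},
    {"rotation": [0,8.2,0],"translation": [0,0,0],"fingers": 85.4},
    {"rotation": [0,0,0],"translation": [0,0,0],"fingers": 85.4},
    {"rotation": [0,0,0],"translation": [0,0,0],"fingers": 85.4}
  ]
}}

```text
clock: 14.0
eef_pos: [0.5523, 0.2508, 0.2677]
tool_rot: [-0.183, 0.183, -0.683, 0.683]
contact_force: [0.5, -0.0, 0.9]
finger_gap: 0.0855
```

```bash
python3 -c "
from h import *
goto([.5525,.2512,.267])"
```

```text
t 14.0 pos [0.5523 0.2508 0.2677] jaw yaw -60.05 down [-0. -0. -1.] gap 85.5 F [ 0.5 -0.   0.9] Mo [ 0.05  0.05 -0.  ] -> shift tool mm [-0.4  0.7 -0.3]
```

>>> {"api": "drive_tool", "payload": {
  "rows": [
    {"rotation": [0,0,0],"translation": [0,0,0],"fingers": 63},
    {"rotation": [0,0,0],"translation": [0,0,0],"fingers": 63},
    {"rotation": [0,0,0],"translation": [0,0,0],"fingers": 63},
    {"rotation": [0,0,0],"translation": [0,0,0],"fingers": 63}
  ]
}}

```text
clock: 14.4
eef_pos: [0.5528, 0.2505, 0.2681]
tool_rot: [-0.182, 0.182, -0.683, 0.684]
contact_force: [3.1, -5.1, 4.0]
finger_gap: 0.0663
```

```bash
python3 -c "
from h import *
goto([.5525,.2512,.267])"
```

```text
t 14.4 pos [0.5528 0.2505 0.2681] jaw yaw -60.16 down [ 0.001 -0.    -1.   ] gap 66.3 F [ 3.1 -5.1  4. ] Mo [-1.23 -0.59  0.11] -> shift tool mm [-0.1  1.1 -0.8]
```

>>> {"api": "drive_tool", "payload": {
  "rows": [
    {"rotation": [0,0,0],"translation": [0,0,1.0],"fingers": 60},
    {"rotation": [0,0,0],"translation": [0,0,0],"fingers": 60},
    {"rotation": [0,0,0],"translation": [0,0,0],"fingers": 60},
    {"rotation": [0,0,0],"translation": [0,0,0],"fingers": 60}
  ],
  "grip_force": 100
}}

```text
clock: 14.8
eef_pos: [0.5531, 0.25, 0.2685]
tool_rot: [-0.182, 0.182, -0.683, 0.683]
contact_force: [-1.8, -1.5, 12.2]
finger_gap: 0.0641
```

```bash
python3 -c "
from h import *
goto([.5525,.2512,.267])"
```

```text
t 14.8 pos [0.5531 0.25   0.2685] jaw yaw -60.17 down [ 0.001  0.    -1.   ] gap 64.1 F [-1.8 -1.5 12.2] Mo [-0.4   0.07  0.08] -> shift tool mm [-0.   1.5 -1.3]
```

>>> {"api": "drive_tool", "payload": {
  "rows": [
    {"rotation": [0,-4,0],"translation": [0,-0.1,0],"fingers": 60},
    {"rotation": [0,-4,0],"translation": [0,-0.1,0],"fingers": 60},
    {"rotation": [0,-4,0],"translation": [0,-0.1,0],"fingers": 60}
  ]
}}

```text
clock: 15.1
eef_pos: [0.5534, 0.2501, 0.2689]
tool_rot: [-0.254, 0.252, -0.66, 0.66]
contact_force: [1.2, -0.3, 9.4]
finger_gap: 0.064
```

```bash
python3 -c "
from h import *
goto([.5525,.2512,.267])"
```

```text
t 15.1 pos [0.5534 0.2501 0.2689] jaw yaw -48.03 down [ 0.002  0.001 -1.   ] gap 64.0 F [ 1.2 -0.3  9.4] Mo [-0.41 -0.31 -0.32] -> shift tool mm [-0.1  1.9 -1.4]
```

>>> {"api": "drive_tool", "payload": {
  "rows": [
    {"rotation": [0,-4,0],"translation": [0,-0.1,0],"fingers": 60},
    {"rotation": [0,-4,0],"translation": [0,-0.1,0],"fingers": 60},
    {"rotation": [0,-4,0],"translation": [0,-0.1,0],"fingers": 60},
    {"rotation": [0,-4,0],"translation": [0,-0.1,0],"fingers": 60}
  ]
}}

```text
clock: 15.5
eef_pos: [0.5535, 0.2501, 0.2692]
tool_rot: [-0.343, 0.342, -0.618, 0.619]
contact_force: [1.4, 0.1, 8.8]
finger_gap: 0.0642
```

```bash
python3 - <<'E'
from h import *
goto([.5525,.2512,.267])
a=capture("scene");b=capture("top")
A=cv2.resize(a[115:215,190:290],(400,400),interpolation=cv2.INTER_CUBIC);B=cv2.resize(b[130:230,140:240],(400,400),interpolation=cv2.INTER_CUBIC)
cv2.imwrite("pics/c3.png",np.hstack([A,B])[:,:,::-1])
E
```

```text
t 15.5 pos [0.5535 0.2501 0.2692] jaw yaw -32.03 down [ 0.002  0.001 -1.   ] gap 64.2 F [1.4 0.1 8.8] Mo [-0.2  -0.37 -0.26] -> shift tool mm [-0.4  2.2 -1.4]
```

View pics/c3.png

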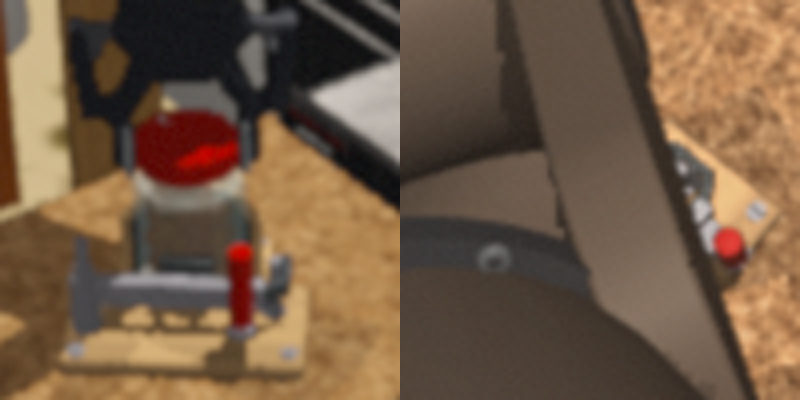

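The scene view shows the fingers level on the lid. The tick has moved to (165,120), about 4 px left, which fits a lid turned with the gripper. The bar is still latched.

>>> {"api": "drive_tool", "payload": {
  "rows": [
    {"rotation": [0,-4,0],"translation": [0,-0.1,0],"fingers": 60},
    {"rotation": [0,-4,0],"translation": [0,-0.1,0],"fingers": 60},
    {"rotation": [0,-4,0],"translation": [0,-0.1,0],"fingers": 60}
  ]
}}

```text
clock: 15.9
eef_pos: [0.5533, 0.2501, 0.2695]
tool_rot: [-0.406, 0.405, -0.579, 0.579]
contact_force: [-0.2, -0.9, 8.4]
finger_gap: 0.0638
```

```bash
python3 -c "
from h import *
goto([.5525,.2512,.267])"
```

```text
t 15.9 pos [0.5533 0.2501 0.2695] jaw yaw -20.03 down [ 0.002  0.001 -1.   ] gap 63.8 F [-0.2 -0.9  8.4] Mo [-0.22 -0.19 -0.23] -> shift tool mm [-0.7  2.5 -1.1]
```

>>> {"api": "drive_tool", "payload": {
  "rows": [
    {"rotation": [0,-2,0],"translation": [0,0,0],"fingers": 60},
    {"rotation": [0,-2,0],"translation": [0,0,0],"fingers": 60}
  ]
}}

```text
clock: 16.1
eef_pos: [0.5533, 0.25, 0.2695]
tool_rot: [-0.426, 0.424, -0.565, 0.565]
contact_force: [-0.9, -2.1, 9.9]
finger_gap: 0.0641
```

```bash
python3 -c "
from h import *
goto([.5525,.2512,.267])"
```

```text
t 16.1 pos [0.5533 0.25   0.2695] jaw yaw -16.1 down [ 0.002  0.    -1.   ] gap 64.1 F [-0.9 -2.1  9.9] Mo [-0.41 -0.22 -0.21] -> shift tool mm [-0.9  2.5 -1.1]
```

>>> {"api": "drive_tool", "payload": {
  "rows": [
    {"rotation": [0,-2,0],"translation": [0,0,0],"fingers": 60},
    {"rotation": [0,-2,0],"translation": [0,0,0],"fingers": 60}
  ]
}}

```text
clock: 16.3
eef_pos: [0.5533, 0.2499, 0.2696]
tool_rot: [-0.445, 0.444, -0.55, 0.55]
contact_force: [0.6, -3.2, 10.9]
finger_gap: 0.0648
```

```bash
python3 -c "
from h import *
goto([.5525,.2512,.267])"
```

```text
t 16.3 pos [0.5533 0.2499 0.2696] jaw yaw -12.11 down [ 0.002  0.    -1.   ] gap 64.8 F [ 0.6 -3.2 10.9] Mo [-0.5  -0.24 -0.23] -> shift tool mm [-1.   2.6 -1.1]
```

>>> {"api": "drive_tool", "payload": {
  "rows": [
    {"rotation": [0,-2,0],"translation": [0,0,0],"fingers": 60},
    {"rotation": [0,-2,0],"translation": [0,0,0],"fingers": 60}
  ]
}}

```text
clock: 16.5
eef_pos: [0.5534, 0.2499, 0.2696]
tool_rot: [-0.464, 0.463, -0.534, 0.534]
contact_force: [-0.4, -2.5, 11.6]
finger_gap: 0.0639
```

```bash
python3 -c "
from h import *
goto([.5525,.2512,.267])"
```

```text
t 16.5 pos [0.5534 0.2499 0.2696] jaw yaw -8.11 down [ 0.002  0.    -1.   ] gap 63.9 F [-0.4 -2.5 11.6] Mo [-0.49 -0.25 -0.15] -> shift tool mm [-1.1  2.6 -1.1]
```

>>> {"api": "drive_tool", "payload": {
  "rows": [
    {"rotation": [0,-2,0],"translation": [0,0,0],"fingers": 60},
    {"rotation": [0,-2,0],"translation": [0,0,0],"fingers": 60}
  ]
}}

```text
clock: 16.7
eef_pos: [0.5534, 0.2499, 0.2696]
tool_rot: [-0.482, 0.481, -0.517, 0.518]
contact_force: [1.0, -3.4, 12.1]
finger_gap: 0.064
```

```bash
python3 - <<'E'
from h import *
goto([.5525,.2512,.267])
a=capture("scene")
cv2.imwrite("pics/c4.png",cv2.resize(a[115:195,200:280],(600,600),interpolation=cv2.INTER_CUBIC)[:,:,::-1])
for n in (66,72):
  for c in((.5523,.2508),(.5533,.25)):
    k=[proj('scene',np.array([c[0]+.021*np.cos(np.radians(n+t)),c[1]+.021*np.sin(np.radians(n+t)),.1275])) for t in(0,28,40,56)]
    print(n,c,np.round(k,1).tolist(), 'in crop', np.round((k[-1]-[200,115])*7.5))
E
```

```text
t 16.7 pos [0.5534 0.2499 0.2696] jaw yaw -4.11 down [ 0.002  0.    -1.   ] gap 64.0 F [ 1.  -3.4 12.1] Mo [-0.66 -0.34 -0.23] -> shift tool mm [-1.2  2.6 -1. ]
66 (0.5523, 0.2508) [[234.3, 143.8], [230.6, 144.7], [229.3, 145.4], [228.0, 146.5]] in crop [210. 236.]
66 (0.5533, 0.25) [[234.8, 143.8], [231.1, 144.8], [229.8, 145.4], [228.5, 146.5]] in crop [214. 237.]
72 (0.5523, 0.2508) [[233.5, 143.9], [229.9, 145.1], [228.7, 145.8], [227.7, 147.0]] in crop [207. 240.]
72 (0.5533, 0.25) [[234.0, 143.9], [230.4, 145.1], [229.3, 145.8], [228.2, 147.0]] in crop [211. 240.]
```

View pics/c4.png

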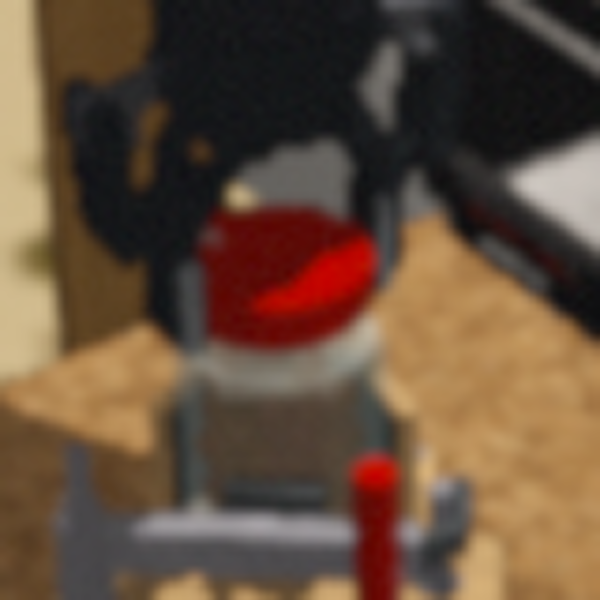

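The tick at (212,236) matches the prediction for a 56° turn, about 66–70° from the jar's x. The lid also pushes up with 12 N. I'll test for release with a small lift.

>>> {"api": "drive_tool", "payload": {
  "rows": [
    {"rotation": [0,0,0],"translation": [0,-1,0],"fingers": 60},
    {"rotation": [0,0,0],"translation": [0,-1,0],"fingers": 60},
    {"rotation": [0,0,0],"translation": [0,0,0],"fingers": 60}
  ]
}}

```text
clock: 17.05
eef_pos: [0.5534, 0.2499, 0.2712]
tool_rot: [-0.482, 0.481, -0.518, 0.518]
contact_force: [3.5, -3.1, 5.5]
finger_gap: 0.0644
```

```bash
python3 -c "
from h import *
goto([.5525,.2512,.267])"
```

```text
t 17.05 pos [0.5534 0.2499 0.2712] jaw yaw -4.22 down [ 0.002  0.    -1.   ] gap 64.4 F [ 3.5 -3.1  5.5] Mo [-0.48 -0.77 -0.03] -> shift tool mm [-1.2  4.2 -1. ]
```

>>> {"api": "drive_tool", "payload": {
  "rows": [
    {"rotation": [0,0,0],"translation": [0,-1,0],"fingers": 60},
    {"rotation": [0,0,0],"translation": [0,-1,0],"fingers": 60},
    {"rotation": [0,0,0],"translation": [0,0,0],"fingers": 60}
  ]
}}

```text
clock: 17.35
eef_pos: [0.5531, 0.2499, 0.2726]
tool_rot: [-0.481, 0.481, -0.518, 0.518]
contact_force: [5.6, -1.4, -1.8]
finger_gap: 0.0643
```

>>> {"api": "drive_tool", "payload": {
  "rows": [
    {"rotation": [0,0,0],"translation": [0,-1,0],"fingers": 60},
    {"rotation": [0,0,0],"translation": [0,-1,0],"fingers": 60},
    {"rotation": [0,0,0],"translation": [0,0,0],"fingers": 60}
  ]
}}

```text
clock: 17.65
eef_pos: [0.553, 0.2498, 0.2744]
tool_rot: [-0.481, 0.481, -0.518, 0.518]
contact_force: [5.1, -3.5, -2.9]
finger_gap: 0.0639
```

```bash
python3 -c "
from h import *
goto([.5525,.2512,.267])"
```

```text
t 17.65 pos [0.553  0.2498 0.2744] jaw yaw -4.26 down [ 0. -0. -1.] gap 63.9 F [ 5.1 -3.5 -2.9] Mo [-0.41 -0.78  0.02] -> shift tool mm [-1.3  7.4 -0.6]
```

The force has dropped to a few newtons, so the lid is free. Now the straight lift.

>>> {"api": "drive_tool", "payload": {
  "rows": [
    {"rotation": [0,0,0],"translation": [0,-2,0],"fingers": 60},
    {"rotation": [0,0,0],"translation": [0,-2,0],"fingers": 60},
    {"rotation": [0,0,0],"translation": [0,-2,0],"fingers": 60},
    {"rotation": [0,0,0],"translation": [0,-2,0],"fingers": 60},
    {"rotation": [0,0,0],"translation": [0,-3,0],"fingers": 60},
    {"rotation": [0,0,0],"translation": [0,-4,0],"fingers": 60},
    {"rotation": [0,0,0],"translation": [0,-5,0],"fingers": 60},
    {"rotation": [0,0,0],"translation": [0,-4,0],"fingers": 60},
    {"rotation": [0,0,0],"translation": [0,-2,0],"fingers": 60},
    {"rotation": [0,0,0],"translation": [0,0,0],"fingers": 60}
  ]
}}

```text
clock: 18.65
eef_pos: [0.5529, 0.25, 0.3011]
tool_rot: [-0.481, 0.481, -0.518, 0.519]
contact_force: [-0.4, 0.1, -0.8]
finger_gap: 0.0645
```

```bash
python3 - <<'E'
from h import *
goto([.5525,.2512,.301])
a=capture("scene")
cv2.imwrite("pics/c5.png",cv2.resize(a[105:205,195:295],(600,600),interpolation=cv2.INTER_CUBIC)[:,:,::-1])
E
```

```text
t 18.65 pos [0.5529 0.25   0.3011] jaw yaw -4.3 down [ 0.001  0.    -1.   ] gap 64.5 F [-0.4  0.1 -0.8] Mo [ 0.   -0.   -0.03] -> shift tool mm [-1.2  0.1 -0.5]
```

View pics/c5.png

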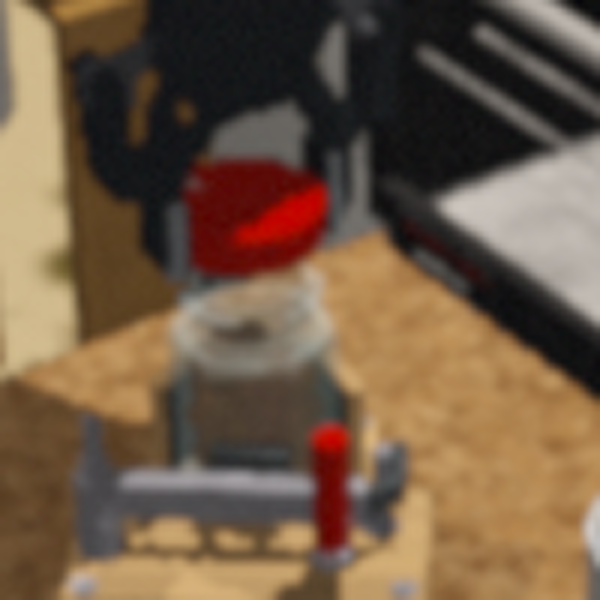

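The lid is held level (bottom edge near (255,270)) above the open jar mouth (about (255,310)). The jar is still upright and clamped, and the hook is still behind the post.

>>> {"api": "drive_tool", "payload": {
  "rows": [
    {"rotation": [0,0,0],"translation": [0,0,0],"fingers": 60},
    {"rotation": [0,0,0],"translation": [0,0,0],"fingers": 60},
    {"rotation": [0,0,0],"translation": [0,0,0],"fingers": 60}
  ]
}}

```text
clock: 19.0
eef_pos: [0.5528, 0.2499, 0.3005]
tool_rot: [0.481, -0.481, 0.518, -0.518]
contact_force: [-0.4, -0.4, -0.8]
finger_gap: 0.064
```

```bash
python3 -c "
from h import *
goto([.5525,.2512,.301])
print(close_job())"
```

```text
t 19.0 pos [0.5528 0.2499 0.3005] jaw yaw -4.3 down [-0. -0. -1.] gap 64.0 F [-0.4 -0.4 -0.8] Mo [-0.02  0.02 -0.01] -> shift tool mm [-1.2 -0.5 -0.4]
the job is handed in; nothing more can be done
None
```

The job is done and handed in at 19.0 s. The clamp bar is latched, and the lid is off and held level, about 2 cm above the jar's mouth.

- **Clamp:** I swung the bar in by its red grip and pushed it past the snap. On backing off, the bar stopped following the gripper, and the pictures show the hook round the post.
- **Lid:** I gripped it at 100 N and turned it 56° anticlockwise, which put it at about 66–70° from the jar's x. The tick in the picture matched the turn. A small lift test showed it was free, and I then lifted it straight up, about 32 mm above its tight position.
- **Last checks:** The contact force was about 1 N, roughly the lid's weight, and the tool was vertical. The last picture shows the jar still clamped and upright. I did not touch the bowl, mug or shaker. I saw them unmoved early on, but the last picture does not show them.

**Disagreements:**
- My estimates of the holder's yaw (50° and 53°), the lid's yaw and the lid's centre differed by a few degrees and about 3 mm. I corrected the centre from the grip forces.
- The turning torque read only 0.2–0.3 N m, less than the 0.5–1 N m stated.

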